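# Free the hood of the block shaker from its safety catch and load the vial

## Robot

A 7-joint arm with a two-finger parallel gripper is mounted at the origin on a cart in front of the work surface, level with it; the furniture and walls round the work are solid. World frame = base frame: x ahead of the robot, y to its left, z up, the work surface at z = 0. Lengths are in m, angles in rad, forces in N, time in s.
With the tool pointing down it reaches from about 0.35 to 0.9 m from the base axis. Payload 8.1 kg.
Tool frame: the origin (TCP) lies midway between the tips of the shut fingers; the grasp point (between the pads) lies 19 mm behind it; z points along the fingers, y is the line along which they close (so a half turn about z gives the same grasp; the last joint's range is limited). The gripper opens to 92 mm and grips with 3 to 60 N. Pads are 19 mm wide; open, the fingers measure 130 mm over their backs; the gripper's body (75 mm by 190 mm) begins 47 mm behind the grasp point.
Start: joints at [-1.252, 0.434, 0.025, 1.573, -0.012, 1.134, -0.075], TCP at [0.256, 0.57, 0.227] pointing down, gripper open.
Joint ranges: [-2.62, 2.62], [-0.44, 2.09], [-1.27, 1.32], [0.08, 2.57], [-1.32, 4.46], [0.12, 2], [-2.74, 2.74]. Speed limits (rad/s): [2.22, 2.22, 3.01, 3.01, 3.14, 3.14, 3.14].

## Interface

Orientations are given as a rotation vector (axis times angle).
In Python, from cell import arm gives the robot as it stands.
- The arm moves only by the tool carry_out, never from a script. Its arguments are lists of equal length, an entry for each row: "claw": the finger opening in cm, from 0 to 9.18; "delta_pos": the shift along the tool's x, y, z in cm, a list of three; "angular": the turn, a rotation vector about the tool's x, y, z in rad, a list of three. In form: {"claw": [claw, ...], "delta_pos": [[dx, dy, dz], ...], "angular": [[ax, ay, az], ...]}. A call has 1 to 20 rows; each row shifts and turns the commanded pose from where the row before left it, along the tool's axes as they then stand; what a row does not reach is not made up. A row lasts 1/10 s, in which the tool goes at most 50 mm and 8.59 degrees, less where a joint would pass 70% of its speed; a pose out of reach is approached as far as the arm can. A call with a gripper value outside its range is refused whole. The fingers move at their own pace and stop on an object; "force" is the grip in N (left out, the last holds). Time passes only in rows, so rows that do not move let the fingers close. It gives the time, the measured TCP pose, the force, the opening and the grip force at its end, in the units of the state.
- arm.observe(): the state, without advancing time (a new reading comes with each control period).
- arm.get_image(name): name is "scene" or "top"; returns a dict with "frame" (480x640x3 uint8, red, green, blue), "mtx" (3x3 intrinsics, pixels), "T" (4x4, takes a point from camera to world coordinates). Camera axes: x right, y down, z forward; pixel columns grow to the right and rows downward; lengths in m; the calibration is good to about 2 mm. A picture is of the moment at which its call begins. There is no depth.
- arm.sign_off(): hands the job in; it is judged then, once.
Trained networks look in a picture, given as the dict that the camera call returned (one of the last four; its "shot" number tells which), for a name from the list of things; names that differ only in an ending like _2 or _b are one class to them, and where a whole thing is asked for, a point or a joint stands for the part that bears it (a point fixed in the world has none). Each returns a list of dicts, best first, with "conf" (0 to 1); they miss things now and then, are a little off and sometimes report something else, mostly with a low value. They report only what shows in the picture. A call takes as long as a camera call. They do not tell look-alikes from the thing itself.
- arm.look_for(label, picture): "centre" ([column, row] as shares, 0 to 1, of the picture: columns of its width, rows of its height, amid what is visible of it).
- arm.trace(label, picture): "region" (480x640 bool, what is visible of it) and "centre" ([column, row] as shares, 0 to 1, of the picture: columns of its width, rows of its height, amid what is visible of it).
- arm.place_of(label, picture): "centre" ([column, row] as shares, 0 to 1, of the picture: columns of its width, rows of its height: a listed point, or the origin of a listed thing).
The state is a dict: "clock": time; "joints": joint angles; "dq": joint speeds; "joint_efforts": joint torques, N m; "position": TCP position; "ee_rot": TCP orientation; "force": force on the tool from outside, world axes, zero at the start; "ft_torque": the same for the moment, N m; "width": opening from 0.0 (shut) to 1.0 (fully open); "gripper_force": force on a finger pad.
Only numpy, scipy, OpenCV 4.12 (cv2) and the standard library are available. Lean on these libraries where they do the work, as an engineer would, in place of code of your own. Each camera call takes 0.05 s, during which the arm holds its last target. There are 200 camera calls.

## Task

The hood of the block shaker has been unlocked and stands slightly ajar, but its safety catch still holds it. Reach under the raised front edge, feel from the right for the sprung tab hidden there, push it aside to the left and lift the hood while the tab is held aside; then swing the hood right up until it stands open by itself, pick up the amber vial and set it upright and fully home in the empty middle well of the block. Work gently, without forcing the hood or the catch, and leave the other vials and things where they are.

Things in the scene. Friction and masses are not known exactly. Their poses are not given: they have to be found in the camera images.
- shaker: Block shaker, fixed to the bench: white machine 210 mm wide with a sloping dark control panel in front and a white hood hinged at its back. Origin: on the bench below its middle; x to its back (away from the robot, turned by the yaw), y to the left, z up. Front wall x = -66 mm, back x = 105 mm, rim z = 80 mm; the control panel reaches out to x = -102 mm, up to z = 50 mm.
- hinge_axis (a point): Middle of the hood's hinge axis, which runs along the shaker's y (at x = 85, z = 95 mm of the shaker's frame); same axes as the shaker.
- hood (a joint): Opening angle of the hood in rad: 0 shut, 0.06 to 0.08 at the start (ajar), 1.75 at its stop. The safety catch stops it at about 0.09 until the tab is pushed aside; from 0.15 on it is past the catch for good. A stiff hinge: the hood stays wherever it is left; about 3 N upward at the lip lifts it.
- hood_lip (a point): Middle of the hood's lower front edge (lip, 230 mm wide), 200 mm before the hinge axis and, when shut, 10 mm below it; turns with the hood. It overhangs the front wall by 49 mm. A flat flange 4 mm thick runs inward from it for 25 mm over the whole width; behind that the hood is a hollow shell about 50 mm deep. The front face rises 20 mm above the lip, then slopes back at 35 degrees.
- catch_zone (a point): Middle of the zone under the lip where the end of the catch's black tab is found: x = -109, z = 68 mm of the shaker's frame, same axes. The tab's end stands anywhere from y = -54 to +16 mm of this point; different each time, hidden, not measured: feel for it from the right (-y). Upright plate with a rolled end 7 mm thick, from 16 mm below to 16 mm above this height.
- catch_shaft_line (a point): Point at the height of the catch's nose (x = -74, z = 108 mm of the shaker's frame). The catch turns on an upright sprung shaft on this line along y, 19 mm left of the tab's end; the tab reaches 42 mm from it, forward and to the right. End pushed left: 2.5 N at first, 4.5 N after 12 mm, where the nose leaves the flange, 6 N at its stop after 19 mm. It springs back. From the left it is rigid.
- block_top (a point): Centre of the top of the aluminium block in the chamber, 52 x 146 mm; same axes as the shaker. Three wells lie along y, at -45, 0 and 45 mm from here, 28 mm wide and 18 mm deep; the outer two hold vials, the middle one is empty.
- empty_well (a point): Centre of the floor of the empty middle well, on the floor, 18 mm below the top of the block; same axes as the shaker.
- vial_amber: Amber glass vial with a pink cap, standing on the bench left of the shaker: 24 mm across, body 41 mm high, 51 mm with its cap. Origin: centre of its underside; z up along the vial. About 22 g.
- vial_red: White vial with a red band and yellow cap, same size, standing in one of the outer wells. Origin: centre of its underside.
- vial_blue: White vial with a blue band and cap, same size, standing in the other outer well. Origin: centre of its underside.
- tube_rack: Blue rack with microtubes, 48 x 106 x 38 mm, to be left alone. Origin: centre of its underside.
- timer: White bench timer lying flat, 62 x 66 x 19 mm, to be left alone. Origin: centre of its underside.
- beaker: Small glass beaker, 45 mm across, 56 mm high, to be left alone. Origin: centre of its underside.
Things that resemble listed ones, but are neither listed nor needed, are in the scene too. What is shaped like the vial_amber but green or turquoise is not meant.

How it is judged:
By the outcome, as a careful person would: the job done as asked, in the order asked, and still so for the second after the job is handed in, with the robot touching nothing.
It also fails if it takes over 67 s, if anything falls off the work surface, if the arm or the gripper's body presses on something with over 40 N, if the wrist force passes 120 N, or if a joint passes its speed limit or range.

## Working session

There is one attempt and no reset: what is moved stays moved. The work goes in short steps, Python scripts to look and compute and a tool call to move; the robot and the scene stay as the last step left them, time stands still between calls to the robot, and variables do not carry over. Pictures are saved under pics/ and viewed, at most 10 in all, crops included, and the job is handed in when it is done.

Besides the shell and the picture viewer there is one more tool, called after ">>>" by a JSON object that holds its "api" and its "payload", one argument or row to a line. carry_out: Moves the arm, as the interface text tells. Its arguments: {"type":"object","properties":{"claw":{"type":"array","items":{"type":"number"}},"delta_pos":{"type":"array","items":{"type":"array","items":{"type":"number"}}},"angular":{"type":"array","items":{"type":"array","items":{"type":"number"}}},"force":{"type":"number"}},"required":["claw","delta_pos","angular"]}

```bash
mkdir -p pics; ls; cat > h.py <<'E'
import numpy as np, cv2
from scipy.spatial.transform import Rotation as R
from cell import arm
def shot(n,save=None):
    p=arm.get_image(n)
    if save: cv2.imwrite(f'pics/{save}.png',p['frame'][:,:,::-1])
    return p
def ray(p,c):
    u=np.array([c[0]*640,c[1]*480,1.0]); d=p['T'][:3,:3]@np.linalg.inv(p['mtx'])@u
    return p['T'][:3,3],d/np.linalg.norm(d)
def tri(rs):
    A=np.zeros((3,3));b=np.zeros(3)
    for o,d in rs:
        M=np.eye(3)-np.outer(d,d);A+=M;b+=M@o
    x=np.linalg.solve(A,b); return x,[np.linalg.norm((np.eye(3)-np.outer(d,d))@(x-o)) for o,d in rs]
def proj(p,X):
    c=np.linalg.inv(p['T'])@np.append(X,1); u=p['mtx']@c[:3]; return u[:2]/u[2]
E
python3 - <<'E'
from h import *
np.set_printoptions(precision=4,suppress=True)
s=arm.observe();print(s)
a=shot('scene','scene0');b=shot('top','top0')
print(a['T'],b['T'])
for n in ['shaker','hinge_axis','hood_lip','catch_zone','catch_shaft_line','block_top','empty_well','vial_amber','vial_red','vial_blue','tube_rack','timer','beaker']:
    r=[arm.place_of(n,p)[:3] for p in (a,b)]
    for k,q in zip('st',r): print(n,k,[(np.round(np.array(x['centre'])*[640,480]),round(x['conf'],2)) for x in q])
    if r[0] and r[1]: print('   ',*tri([ray(a,r[0][0]['centre']),ray(b,r[1][0]['centre'])]))
E
```

```text
pics
{'clock': 0.0, 'joints': array([-1.2516,  0.4352,  0.025 ,  1.5741, -0.0116,  1.134 , -0.0751]), 'dq': array([-0.0006, -0.0008, -0.0003, -0.0022, -0.0009, -0.0008, -0.002 ]), 'joint_efforts': array([  0.0008, -66.7854,   0.9852, -31.4452,  -0.0606,   0.0428,
         0.0001]), 'position': array([0.2557, 0.5697, 0.226 ]), 'ee_rot': array([-0.6577, -3.0718,  0.0024]), 'force': array([ 0.2476,  0.2849, -0.183 ]), 'ft_torque': array([0.0352, 0.0107, 0.0378]), 'gripper_force': 0.0, 'width': 0.9989208000807491}
[[ 0.4868 -0.4075  0.7727 -0.1526]
 [-0.8735 -0.2382  0.4247 -0.2899]
 [ 0.011  -0.8816 -0.4718  0.5032]
 [ 0.      0.      0.      1.    ]] [[ 0.0144 -0.9932  0.1155  0.4434]
 [-0.9995 -0.0176 -0.0271  0.0957]
 [ 0.029  -0.1151 -0.9929  1.0341]
 [ 0.      0.      0.      1.    ]]
shaker s [(array([460., 286.]), 0.85)]
shaker t [(array([423., 215.]), 0.82)]
    [ 0.6114 -0.1626 -0.0029] [np.float64(0.0011922941868930054), np.float64(0.001192294186892938)]
hinge_axis s []
hinge_axis t []
hood_lip s [(array([425., 257.]), 0.75)]
hood_lip t [(array([410., 260.]), 0.65), (array([42
[... 1007 characters left out ...]
red s [(array([425., 255.]), 0.75)]
vial_red t []
vial_blue s []
vial_blue t [(array([413., 264.]), 0.21)]
tube_rack s [(array([242., 245.]), 0.61)]
tube_rack t [(array([211., 252.]), 0.96), (array([233., 330.]), 0.49)]
    [ 0.5269  0.2787 -0.0011] [np.float64(0.0027841370328361313), np.float64(0.0027841370328361053)]
timer s [(array([210., 290.]), 0.8)]
timer t [(array([232., 331.]), 0.64)]
    [ 0.3672  0.229  -0.0014] [np.float64(0.00468142909901208), np.float64(0.004681429099011989)]
beaker s [(array([186., 255.]), 0.79), (array([424., 274.]), 0.22)]
beaker t [(array([179., 292.]), 0.91)]
    [ 0.4393  0.3447 -0.0009] [np.float64(0.002183357525288517), np.float64(0.0021833575252884546)]
```

View pics/scene0.png

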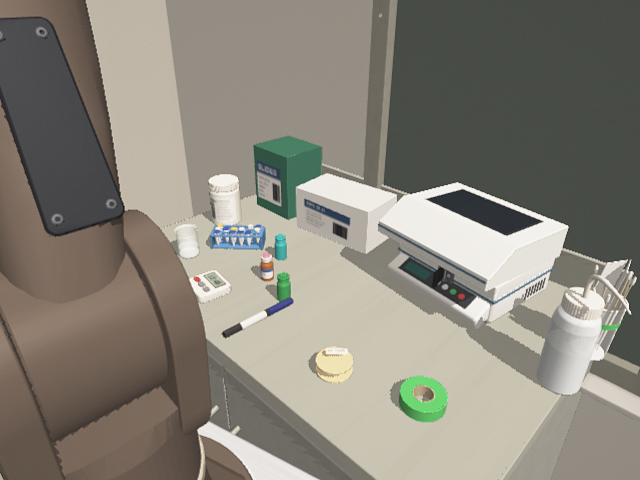

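View pics/top0.png

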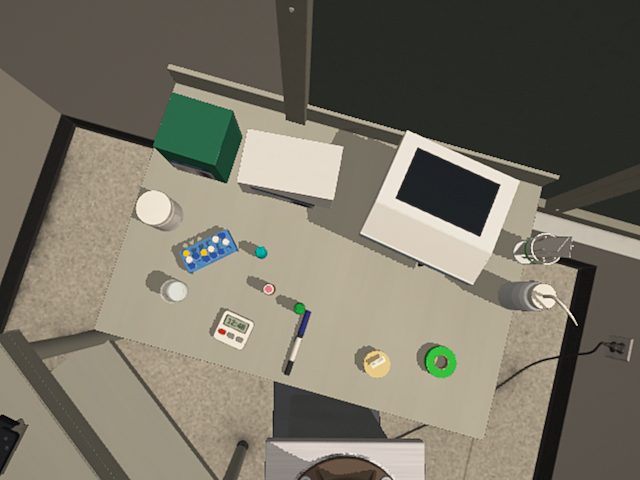

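Scene view: pink-capped amber vial at scene (266,266) / top (269,289). The look-alikes are green at scene (284,288) / top (299,309) and turquoise at (281,247) / (261,252). The shaker is on the right, its hood lip running from top (362,235) to (475,283), with something black near scene (443,277). I choose the amber vial and will check it in a close crop.

```bash
python3 - <<'E'
from h import *
a=cv2.imread('pics/scene0.png');b=cv2.imread('pics/top0.png')
def c(i,x,y,w,h,s): return cv2.resize(i[y:y+h,x:x+w],None,fx=s,fy=s,interpolation=cv2.INTER_CUBIC)
o=np.zeros((600,800,3),np.uint8)
o[:320,:540]=c(a,370,215,135,80,4)[:, :540]
o[:280,540:800]=c(a,245,235,65,70,4)
k=c(b,350,215,140,80,4);o[320:600,:560]=k[:280]
o[320:560,560:800]=c(b,245,240,60,60,4)[:, :240] 
cv2.imwrite('pics/crop1.png',o)
E
```

```text
(no output)
```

View pics/crop1.png

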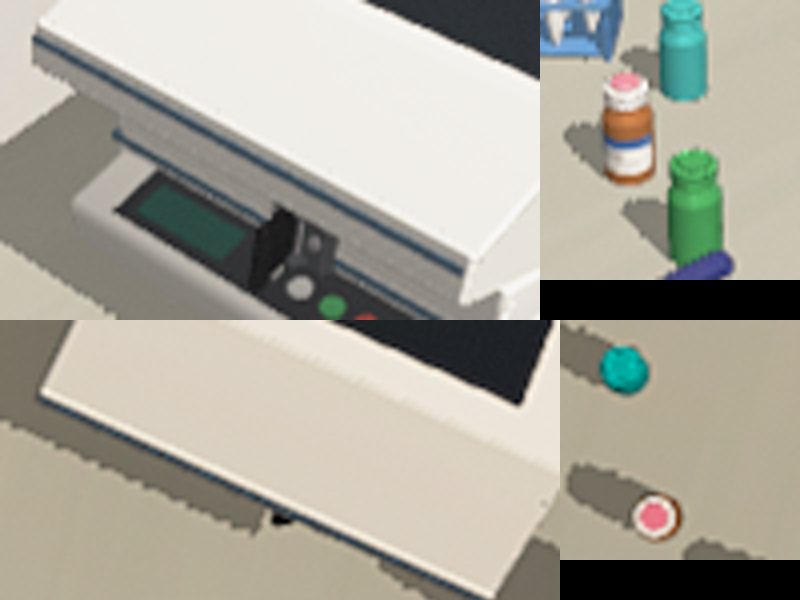

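```bash
python3 - <<'E'
from h import *
np.set_printoptions(precision=4,suppress=True)
a=shot('scene');b=shot('top')
t=lambda s,u:tri([ray(a,np.array(s)/[640,480]),ray(b,np.array(u)/[640,480])])
L=t((379.5,230),(360.5,235));Rr=t((486.5,290),(473,285))
print('L',L,'R',Rr); d=L[0]-Rr[0]; print('len',np.linalg.norm(d),'yaw',np.arctan2(-d[0],d[1]))
print('cap',t((266.7,255.5),(268.8,289.3)))
for n in ['vial_amber']:
  for p in (a,b): print([(np.array(x['centre'])*[640,480],x['conf']) for x in arm.look_for(n,p)])
for n in ['shaker','hood_lip','catch_shaft_line','catch_zone']:
    r=[arm.place_of(n,p)[:2] for p in (a,b)]
    print(n,[[np.array(x['centre'])*[640,480] for x in q] for q in r])
    if r[0] and r[1]: print(tri([ray(a,r[0][0]['centre']),ray(b,r[1][0]['centre'])]))
# consistency: project shaker frame
o=np.array([0.611,-0.1625,0]);
for yaw in (-.36,-.40,-.44):
  c,s=np.cos(yaw),np.sin(yaw);M=np.array([[c,-s,0],[s,c,0],[0,0,1]])
  ang=.07
  for sy in(.115,-.115):
    X=o+M@[.085-.2*np.cos(ang)-.01*np.sin(ang),sy,.095-.01*np.cos(ang)+.2*np.sin(ang)]
    print(yaw,sy,X,proj(a,X),proj(b,X))
E
```

```text
L (array([ 0.5534, -0.0177,  0.1015]), [np.float64(6.685447105712712e-05), np.float64(6.685447105714081e-05)]) R (array([ 0.4614, -0.2267,  0.1035]), [np.float64(0.0030952076070860962), np.float64(0.0030952076070861942)])
len 0.22831744185931374 yaw -0.4145934498806083
cap (array([0.4493, 0.1555, 0.0504]), [np.float64(0.000495268797203181), np.float64(0.0004952687972031959)])
[(array([265.024, 267.888]), 0.81), (array([280.832, 248.88 ]), 0.81), (array([281.92 , 290.784]), 0.73)]
[(array([175.616, 292.608]), 0.69), (array([269.312, 287.52 ]), 0.66), (array([304.128, 309.12 ]), 0.56), (array([439.104, 207.312]), 0.51)]
shaker [[array([461.696, 285.12 ]), array([264.128, 277.2  ])], [array([422.272, 217.824])]]
(array([ 0.6047, -0.1626,  0.0024]), [np.float64(0.0023123676422417507), np.float64(0.002312367642241859)])
hood_lip [[array([425.792, 259.2  ]), array([462.528, 286.608])], [array([414.272, 260.496])]]
(array([ 0.5066, -0.1196,  0.0976]), [np.float64(0.0009926592424031248), np.float64(0.000992659242403255)])
catch_shaft_line [[], [array([422.208, 241.296]), array([424.128, 213.216])]]
catch_zone [[array([426.112, 275.376])], []]
-0.36 0.115 [ 0.5437 -0.0143  0.099 ] [375.4907 233.0014] [358.4977 240.2015]
-0.36 -0.115 [ 0.4627 -0.2295  0.099 ] [490.4212 292.3646] [472.0451 284.8701]
-0.4 0.115 [ 0.5497 -0.0117  0.099 ] [375.5079 231.2557] [357.1569 237.0405]
-0.4 -0.115 [ 0.4601 -0.2236  0.099 ] [485.7956 292.0487] [468.9313 286.1877]
-0.44 0.115 [ 0.5557 -0.0094  0.099 ] [375.6711 229.543 ] [355.945  233.8345]
-0.44 -0.115 [ 0.4578 -0.2175  0.099 ] [481.1476 291.6284] [465.7605 287.3771]
```

The crop confirms the amber vial: pink cap, amber body, clear of its look-alikes. It also shows part of the black tab below the lip at about scene (438,277) and top (420,264). Next I work out the shaker frame and a rough estimate of the tab.

```bash
cat >> h.py <<'E'
yaw=-0.415; O=np.array([0.611,-0.166,0])
M=R.from_euler('z',yaw).as_matrix()
def W(s): return O+M@np.array(s)
def S(w): return M.T@(np.array(w)-O)
def tool():
    s=arm.observe(); return s,np.array(s['position']),R.from_rotvec(s['ee_rot'])
def go(target,pitch=None):  # target world TCP ; pitch: deg below horizontal along shaker x
    s,p,q=tool(); print('t',s['clock'],'S',np.round(S(p)*1e3,1),'W',np.round(p*1e3,1),'F_s',np.round(M.T@s['force'],2),'w',round(s['width'],3),'gf',s['gripper_force'])
    print('delta tool cm',np.round(q.inv().apply(np.array(target)-p)*100,2))
    if pitch is not None:
        t=np.radians(pitch); z=np.cos(t)*M[:,0]-np.sin(t)*M[:,2]; y=M[:,1]; x=np.cross(y,z)
        D=R.from_matrix(np.c_[x,y,z]); print('turn in tool',np.round((q.inv()*D).as_rotvec(),3),' delta in target-oriented tool',np.round(D.inv().apply(np.array(target)-p)*100,2))
E
python3 - <<'E'
from h import *
a=shot('scene');b=shot('top')
for p,uv in ((a,(436,280)),(a,(439,274)),(a,(443,268)),(b,(420,264)),(b,(421,265))):
    o,d=ray(p,np.array(uv)/[640,480]); o=S(o);d=M.T@d
    t=(-.109-o[0])/d[0]; print(uv,np.round((o+t*d)*1e3,1))
go(W([-.17,-.09,.16]),55)
E
```

```text
(436, 280) [-109.   -20.2   66.3]
(439, 274) [-109.   -24.2   80.1]
(443, 268) [-109.   -30.    94.4]
(420, 264) [-109.   -20.6   58.5]
(421, 265) [-109.   -24.5   52.1]
t 2.1 S [-621.8  530.6  226.7] W [255.9 570.2 226.7] F_s [-0.64 -1.29 -0.51] w 0.998 gf 0.0
delta tool cm [-45.61 -61.74   6.67]
turn in tool [-0.002 -0.611 -0.007]  delta in target-oriented tool [-33.18 -62.06  31.38]
```

>>> {"api": "carry_out", "payload": {
  "claw": [0,0,0,0,0,0,0,0,0,0,0,0,0,0,0,0,0,0,0,0],
  "delta_pos": [
    [-2,-2,0],
    [-3,-3,0],
    [-3,-3,0],
    [-3,-3,0],
    [-3,-3,0],
    [-3,-3,0],
    [-3,-3,0],
    [-3,-3,0],
    [-3,-3,0],
    [-2,-3,0],
    [-2,-3,0],
    [-2,-3,0],
    [-2,-3,0],
    [-2,-3,0],
    [-2,-3,0],
    [-2,-3,0],
    [-1,-3,0],
    [-1,-3,0],
    [-1,-3,0],
    [0,-3,0]
  ],
  "angular": [
    [0,0,0],
    [0,0,0],
    [0,0,0],
    [0,0,0],
    [0,0,0],
    [0,0,0],
    [0,0,0],
    [0,0,0],
    [0,0,0],
    [0,0,0],
    [0,0,0],
    [0,0,0],
    [0,0,0],
    [0,0,0],
    [0,0,0],
    [0,0,0],
    [0,0,0],
    [0,0,0],
    [0,0,0],
    [0,0,0]
  ],
  "force": 20
}}

```text
clock: 4.1
position: [0.4071, -0.1458, 0.227]
ee_rot: [0.658, 3.071, -0.0]
force: [0.2, -0.0, 0.6]
width: 0.008
gripper_force: 0.0
```

```bash
python3 -c "
from h import *
go(W([-.17,-.065,.13]),55);print(tool()[0]['joints'])"
```

```text
t 4.1 S [-194.8  -63.7  227. ] W [ 407.1 -145.8  227. ] F_s [0.15 0.06 0.63] w 0.008 gf 0.0
delta tool cm [-2.46 -0.11  9.71]
turn in tool [-0.002 -0.609 -0.007]  delta in target-oriented tool [ 3.54 -0.13  9.37]
[-0.23849573  0.10819538  0.5116417   2.04472298 -0.06252798  1.00196858
  1.45292171]
```

>>> {"api": "carry_out", "payload": {
  "claw": [0,0,0,0,0,0,0,0,0,0,0,0],
  "delta_pos": [
    [0,0,0],
    [0,0,0],
    [0,0,0],
    [0,0,0],
    [0,0,0],
    [1,0,2],
    [1,0,2],
    [1.2,0,2.6],
    [1.2,0,2.6],
    [1.1,0,2.6],
    [1,0,2.2],
    [0.6,0,1.4]
  ],
  "angular": [
    [0,-0.122,0],
    [0,-0.122,0],
    [0,-0.122,0],
    [0,-0.122,0],
    [0,-0.122,0],
    [0,0,0],
    [0,0,0],
    [0,0,0],
    [0,0,0],
    [0,0,0],
    [0,0,0],
    [0,0,0]
  ]
}}

```text
clock: 5.3
position: [0.4174, -0.1687, 0.1182]
ee_rot: [0.547, 2.524, -0.23]
force: [-0.0, -1.6, -0.6]
width: 0.003
gripper_force: 0.0
```

```bash
python3 -c "
from h import *
go(W([-.10,-.065,.058]),55);print(tool()[0]['joints'])
c=shot('scene','s1')['frame'][:,:,::-1][170:370,330:600];cv2.imwrite('pics/s1c.png',cv2.resize(c,None,fx=2.9,fy=2.9))"
```

```text
t 5.3 S [-176.1  -80.5  118.2] W [ 417.4 -168.7  118.2] F_s [ 0.62 -1.43 -0.6 ] w 0.003 gf 0.0
delta tool cm [-3.14  2.06  9.08]
turn in tool [-0.056 -0.038  0.006]  delta in target-oriented tool [-2.78  1.55  9.3 ]
[ 0.51374981  0.18202999 -0.49422919  2.56823648  1.90248301  0.35491521
 -0.63778083]
```

View pics/s1c.png

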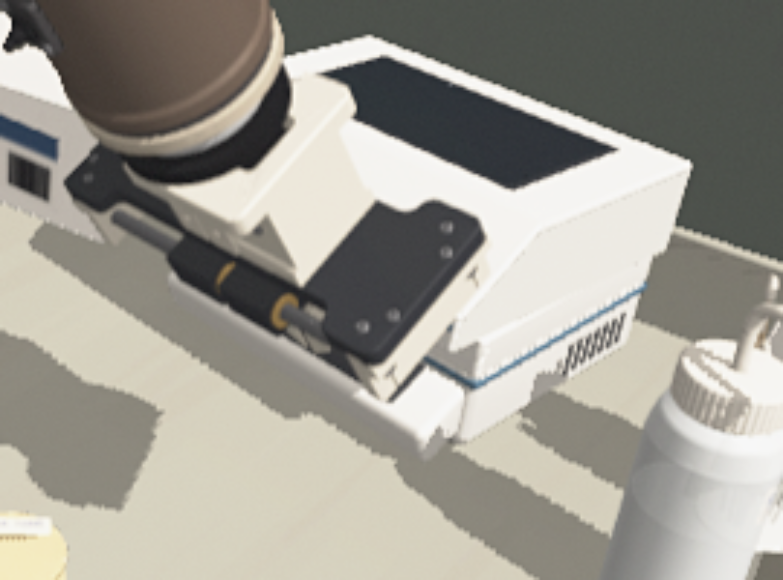

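The crop shows the gripper low in front of the shaker's right half. The body's right end is at about crop (430,290) and it stands clear of the hood. Joint 4 is at its limit, so I move forward to ease it.

>>> {"api": "carry_out", "payload": {
  "claw": [0,0,0,0,0,0],
  "delta_pos": [
    [-0.4,0.3,0.8],
    [-0.4,0.3,0.9],
    [-0.4,0.3,0.9],
    [-0.3,0.3,0.9],
    [-0.3,0.3,0.9],
    [0,0,0]
  ],
  "angular": [
    [-0.01,-0.007,0],
    [-0.01,-0.007,0],
    [-0.01,-0.007,0],
    [-0.01,-0.007,0],
    [-0.01,-0.007,0],
    [0,0,0]
  ]
}}

```text
clock: 5.95
position: [0.4586, -0.1732, 0.0906]
ee_rot: [0.52, 2.491, -0.177]
force: [-0.4, -0.1, -0.2]
width: 0.006
gripper_force: 0.0
```

```bash
python3 -c "
from h import *
go(W([-.10,-.065,.058]),55);print(tool()[0]['joints'])"
```

```text
t 5.95 S [-136.6  -68.    90.6] W [ 458.6 -173.2   90.6] F_s [-0.37 -0.23 -0.23] w 0.006 gf 0.0
delta tool cm [-1.15  0.34  4.76]
turn in tool [-0.009 -0.005  0.006]  delta in target-oriented tool [-1.12  0.3   4.77]
[ 0.60827821  0.33928839 -0.58020244  2.5403931   2.21317338  0.46003944
 -0.88475314]
```

>>> {"api": "carry_out", "payload": {
  "claw": [0,0,0,0,0,0,0,0],
  "delta_pos": [
    [0.3,0,1.1],
    [0.4,0,1.1],
    [0.4,0,1.1],
    [-0.5,0,0.3],
    [-0.5,0,0.4],
    [-0.5,0,0.4],
    [-0.4,0,0.3],
    [0,0,0]
  ],
  "angular": [
    [-0.003,0,0],
    [-0.003,0,0],
    [-0.003,0,0],
    [0,0,0],
    [0,0,0],
    [0,0,0],
    [0,0,0],
    [0,0,0]
  ]
}}

```text
clock: 6.75
position: [0.4898, -0.1867, 0.0577]
ee_rot: [0.516, 2.489, -0.166]
force: [0.2, 0.5, 0.6]
width: 0.01
gripper_force: 0.0
```

```bash
python3 -c "
from h import *
go(W([-.103,-.065,.057]),55);print(tool()[0]['joints'])
c=shot('scene','s2')['frame'][:,:,::-1][170:370,330:600];cv2.imwrite('pics/s2c.png',cv2.resize(c,None,fx=2.9,fy=2.9))"
```

```text
t 6.75 S [-102.5  -67.8   57.7] W [ 489.8 -186.7   57.7] F_s [-0.    0.55  0.57] w 0.01 gf 0.0
delta tool cm [0.08 0.28 0.03]
turn in tool [ 0.001 -0.003  0.006]  delta in target-oriented tool [0.08 0.28 0.03]
[ 0.63668332  0.47844211 -0.59184123  2.49292654  2.3100317   0.54308306
 -0.91946882]
```

View pics/s2c.png

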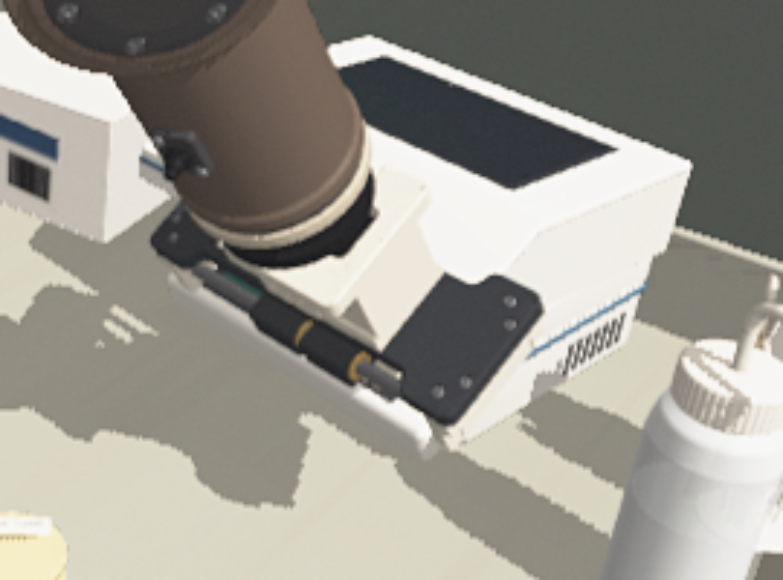

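The fingers are under the lip with no contact: the gripper body is around crop (340,310) and the force is about 0. Now I feel to the left.

>>> {"api": "carry_out", "payload": {
  "claw": [0,0,0,0,0,0],
  "delta_pos": [
    [0,0.3,0],
    [0,0.3,0],
    [0,0.3,0],
    [0,0.3,0],
    [0,0.3,0],
    [0,0,0]
  ],
  "angular": [
    [0,0,0],
    [0,0,0],
    [0,0,0],
    [0,0,0],
    [0,0,0],
    [0,0,0]
  ]
}}

```text
clock: 7.4
position: [0.495, -0.1719, 0.0569]
ee_rot: [0.515, 2.49, -0.164]
force: [0.3, -0.2, 0.5]
width: 0.007
gripper_force: 0.0
```

```bash
python3 -c "
from h import *
go(W([-.103,-.065,.057]))"
```

```text
t 7.4 S [-103.8  -52.2   56.9] W [ 495.  -171.9   56.9] F_s [ 0.37 -0.05  0.47] w 0.007 gf 0.0
delta tool cm [-0.06 -1.28  0.03]
```

>>> {"api": "carry_out", "payload": {
  "claw": [0,0,0,0],
  "delta_pos": [
    [0,0.2,0],
    [0,0.2,0],
    [0,0.2,0],
    [0,0,0]
  ],
  "angular": [
    [0,0,0],
    [0,0,0],
    [0,0,0],
    [0,0,0]
  ]
}}

```text
clock: 7.8
position: [0.4973, -0.1667, 0.0569]
ee_rot: [0.516, 2.49, -0.165]
force: [-0.6, 0.2, -0.6]
width: 0.005
gripper_force: 0.0
```

```bash
python3 -c "
from h import *
go(W([-.103,-.065,.057]))"
```

```text
t 7.8 S [-103.8  -46.5   56.9] W [ 497.3 -166.7   56.9] F_s [-0.67 -0.09 -0.61] w 0.005 gf 0.0
delta tool cm [-0.06 -1.85  0.03]
```

>>> {"api": "carry_out", "payload": {
  "claw": [0,0,0],
  "delta_pos": [
    [0,0.2,0],
    [0,0.2,0],
    [0,0,0]
  ],
  "angular": [
    [0,0,0],
    [0,0,0],
    [0,0,0]
  ]
}}

```text
clock: 8.1
position: [0.4989, -0.1631, 0.0569]
ee_rot: [0.516, 2.49, -0.165]
force: [-0.0, -0.0, 0.3]
width: 0.004
gripper_force: 0.0
```

>>> {"api": "carry_out", "payload": {
  "claw": [0,0,0],
  "delta_pos": [
    [0,0.2,0],
    [0,0.2,0],
    [0,0,0]
  ],
  "angular": [
    [0,0,0],
    [0,0,0],
    [0,0,0]
  ]
}}

```text
clock: 8.4
position: [0.5001, -0.1599, 0.0568]
ee_rot: [0.517, 2.49, -0.166]
force: [-1.1, -1.6, 0.7]
width: 0.006
gripper_force: 1.1
```

```bash
python3 -c "
from h import *
go(W([-.103,-.065,.057]))"
```

```text
t 8.4 S [-104.   -39.1   56.8] W [ 500.1 -159.9   56.8] F_s [-0.37 -1.9   0.65] w 0.006 gf 1.1151743307709694
delta tool cm [-0.08 -2.59  0.04]
```

Contact at about TCP y = -40 (about 2 N). I push on gently.

>>> {"api": "carry_out", "payload": {
  "claw": [0,0,0,0,0],
  "delta_pos": [
    [0,0.2,0],
    [0,0.2,0],
    [0,0.2,0],
    [0,0.1,0],
    [0,0,0]
  ],
  "angular": [
    [0,0,0],
    [0,0,0],
    [0,0,0],
    [0,0,0],
    [0,0,0]
  ]
}}

```text
clock: 8.9
position: [0.5028, -0.1532, 0.0567]
ee_rot: [0.516, 2.491, -0.165]
force: [-4.4, -2.4, 0.7]
width: 0.007
gripper_force: 2.0
```

```bash
python3 -c "
from h import *
go(W([-.103,-.065,.057]))"
```

```text
t 8.9 S [-104.1  -31.9   56.7] W [ 502.8 -153.2   56.7] F_s [-3.02 -3.97  0.65] w 0.007 gf 1.9596632570028305
delta tool cm [-0.09 -3.31  0.03]
```

>>> {"api": "carry_out", "payload": {
  "claw": [0,0,0,0,0],
  "delta_pos": [
    [0,0.2,0],
    [0,0.2,0],
    [0,0.2,0],
    [0,0.1,0],
    [0,0,0]
  ],
  "angular": [
    [0,0,0],
    [0,0,0],
    [0,0,0],
    [0,0,0],
    [0,0,0]
  ]
}}

```text
clock: 9.4
position: [0.5058, -0.1468, 0.0567]
ee_rot: [0.516, 2.49, -0.165]
force: [-3.8, -3.0, -0.3]
width: 0.003
gripper_force: 2.5
```

```bash
python3 -c "
from h import *
go(W([-.103,-.065,.057]))"
```

```text
t 9.4 S [-104.   -24.9   56.7] W [ 505.8 -146.8   56.7] F_s [-2.33 -4.25 -0.26] w 0.003 gf 2.472061514854431
delta tool cm [-0.08 -4.01  0.04]
```

>>> {"api": "carry_out", "payload": {
  "claw": [0,0,0,0,0],
  "delta_pos": [
    [0,0.15,0],
    [-0.11,0,-0.16],
    [-0.11,0,-0.16],
    [-0.11,0,-0.16],
    [0,0,0]
  ],
  "angular": [
    [0,0,0],
    [0,0,0],
    [0,0,0],
    [0,0,0],
    [0,0,0]
  ]
}}

```text
clock: 9.9
position: [0.5066, -0.1458, 0.063]
ee_rot: [0.517, 2.49, -0.166]
force: [-2.5, -4.3, -0.6]
width: 0.003
gripper_force: 2.5
```

```bash
python3 -c "
from h import *
go(W([-.103,-.065,.057]))"
```

```text
t 9.9 S [-103.6  -23.6   63. ] W [ 506.6 -145.8   63. ] F_s [-0.5  -4.95 -0.58] w 0.003 gf 2.491344138979912
delta tool cm [ 0.31 -4.14  0.53]
```

>>> {"api": "carry_out", "payload": {
  "claw": [0,0,0],
  "delta_pos": [
    [-0.11,0,-0.16],
    [-0.11,0,-0.16],
    [0,0,0]
  ],
  "angular": [
    [0,0,0],
    [0,0,0],
    [0,0,0]
  ]
}}

```text
clock: 10.2
position: [0.5062, -0.1457, 0.0666]
ee_rot: [0.517, 2.49, -0.165]
force: [-3.7, -4.3, -2.4]
width: 0.006
gripper_force: 3.4
```

```bash
python3 -c "
from h import *
go(W([-.103,-.065,.057]))"
```

```text
t 10.2 S [-104.1  -23.7   66.6] W [ 506.2 -145.7   66.6] F_s [-1.66 -5.48 -2.42] w 0.006 gf 3.3501881919801235
delta tool cm [ 0.48 -4.13  0.85]
```

Touching the lip now (Fz -2.4 N). I lift on with the tab held aside.

>>> {"api": "carry_out", "payload": {
  "claw": [0,0,0,0],
  "delta_pos": [
    [-0.11,0,-0.16],
    [-0.11,0,-0.16],
    [-0.11,0,-0.16],
    [0,0,0]
  ],
  "angular": [
    [0,0,0],
    [0,0,0],
    [0,0,0],
    [0,0,0]
  ]
}}

```text
clock: 10.6
position: [0.5059, -0.1454, 0.0725]
ee_rot: [0.516, 2.491, -0.165]
force: [-7.1, -3.0, 2.7]
width: 0.009
gripper_force: 5.2
```

```bash
python3 -c "
from h import *
go(W([-.103,-.065,.057]))"
```

```text
t 10.6 S [-104.5  -23.5   72.5] W [ 505.9 -145.4   72.5] F_s [-5.29 -5.63  2.71] w 0.009 gf 5.200215408056579
delta tool cm [ 0.78 -4.14  1.35]
```

```bash
python3 - <<'E'
from h import *
go(W([-.103,-.065,.057]))
a=shot('scene','s3');b=shot('top','t3')
A=cv2.imread('pics/s0.png') if 0 else cv2.imread('pics/scene0.png')
def c(i,x,y,w,h,s): return cv2.resize(i[y:y+h,x:x+w],None,fx=s,fy=s,interpolation=cv2.INTER_CUBIC)
o=np.zeros((600,780,3),np.uint8)
o[:300]=c(A,370,190,195,75,4);o[300:]=c(a['frame'][:,:,::-1],370,190,195,75,4)
cv2.imwrite('pics/s3c.png',o)
E
```

```text
t 10.6 S [-104.5  -23.5   72.5] W [ 505.9 -145.4   72.5] F_s [-5.29 -5.63  2.71] w 0.009 gf 5.200215408056579
delta tool cm [ 0.78 -4.14  1.35]
```

View pics/s3c.png

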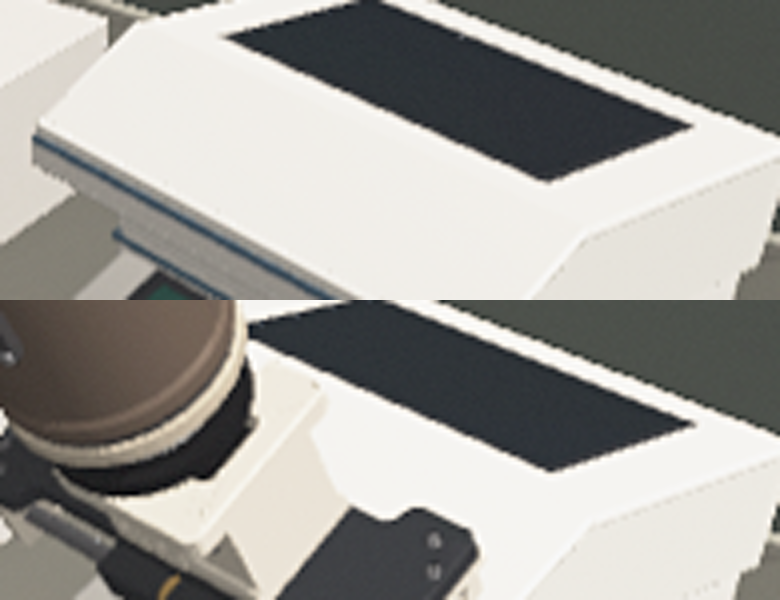

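The hood's near window corner moved from crop (548,183) to (553,171), so it is rising past the catch. I keep lifting.

>>> {"api": "carry_out", "payload": {
  "claw": [0,0,0,0],
  "delta_pos": [
    [-0.11,0,-0.16],
    [-0.11,0,-0.16],
    [-0.11,0,-0.16],
    [0,0,0]
  ],
  "angular": [
    [0,0,0],
    [0,0,0],
    [0,0,0],
    [0,0,0]
  ]
}}

```text
clock: 11.1
position: [0.5059, -0.1452, 0.0783]
ee_rot: [0.516, 2.491, -0.165]
force: [-8.6, -2.4, 5.7]
width: 0.006
gripper_force: 6.1
```

```bash
python3 -c "
from h import *
go(W([-.103,-.065,.057]))"
```

```text
t 11.1 S [-104.6  -23.3   78.3] W [ 505.9 -145.2   78.3] F_s [-6.92 -5.63  5.69] w 0.006 gf 6.14512424916029
delta tool cm [ 1.11 -4.16  1.84]
```

```bash
python3 - <<'E'
from h import *
np.set_printoptions(precision=2,suppress=True)
s,p,q=tool(); print('F tool',q.inv().apply(s['force']),'T tool',q.inv().apply(s['ft_torque']),s['joint_efforts'],s['joints'])
a=shot('scene','s4');b=shot('top','t4')
s0=cv2.imread('pics/scene0.png');t0=cv2.imread('pics/top0.png')
X,e=tri([ray(a,np.array((507,235.75))/[640,480]),ray(b,np.array((480,236))/[640,480])]); x=S(X); print(x*1e3,e)
H=np.array([.085,0,.095])
for f in (.07,.1,.13,.15,.18,.2):
    d=f-.07; v=x-H; c,sn=np.cos(d),np.sin(d)
    y=H+[v[0]*c+v[2]*sn,v[1],-v[0]*sn+v[2]*c]
    print(f,proj(a,W(y)),proj(b,W(y)),y*1e3)
g=lambda i:cv2.cvtColor(i,cv2.COLOR_BGR2GRAY)
s3=cv2.imread('pics/s3.png')
for nm,i0,i1,pt in (('s3',s0,s3,(507,236)),('s4',s0,a['frame'][:,:,::-1].copy(),(507,236)),('t4',t0,b['frame'][:,:,::-1].copy(),(480,236))):
    P,st,er=cv2.calcOpticalFlowPyrLK(g(i0),g(i1),np.array([[pt]],np.float32),None,winSize=(15,15)); print(nm,pt,P,st,er)
E
```

```text
F tool [ 2.48 -5.61 -8.63] T tool [1.   1.21 0.05] [ -2.11 -42.42  -6.02 -17.56   1.97   2.08   0.16] [ 0.49  0.41 -0.57  2.47  2.11  0.51 -0.85]
[-31.42 -81.23 150.35] [np.float64(0.00047525575367283123), np.float64(0.0004752557536728989)]
0.07 [507.32 235.69] [479.73 236.07] [-31.42 -81.23 150.35]
0.1 [508.42 233.39] [480.79 235.  ] [-29.71 -81.23 153.81]
0.13 [509.56 231.09] [481.86 233.87] [-27.89 -81.23 157.23]
0.15 [510.33 229.57] [482.58 233.08] [-26.62 -81.23 159.47]
0.18 [511.52 227.3 ] [483.68 231.85] [-24.64 -81.23 162.79]
0.2 [512.33 225.79] [484.42 231.01] [-23.26 -81.23 164.97]
s3 (507, 236) [[[508.44 233.56]]] [[1]] [[5.65]]
s4 (507, 236) [[[509.82 231.68]]] [[1]] [[5.56]]
t4 (480, 236) [[[481.85 233.52]]] [[1]] [[12.42]]
```

Measured hood angle is about 0.13 rad, following the tool. The tab is still held (Fy -5.6 N). A bit more lift clears the catch.

>>> {"api": "carry_out", "payload": {
  "claw": [0,0,0],
  "delta_pos": [
    [-0.12,0,-0.17],
    [-0.12,0,-0.17],
    [-0.12,0,-0.17]
  ],
  "angular": [
    [0,0,0],
    [0,0,0],
    [0,0,0]
  ]
}}

```text
clock: 11.5
position: [0.5061, -0.1451, 0.0844]
ee_rot: [0.516, 2.491, -0.164]
force: [-3.9, -1.7, -2.7]
width: 0.006
gripper_force: 2.6
```

```bash
cat >> h.py <<'E'
def hood(b=None,top=False):
    from scipy.optimize import minimize_scalar
    b=b or shot('scene'); i0=cv2.imread('pics/scene0.png',0); i1=cv2.cvtColor(b['frame'],cv2.COLOR_RGB2GRAY)
    P,st,er=cv2.calcOpticalFlowPyrLK(i0,i1,np.array([[(507,236)]],np.float32),None,winSize=(15,15))
    x=np.array([-.0314,-.0812,.1504]);H=np.array([.085,0,.095])
    def pt(f):
        d=f-.07;v=x-H;c,s=np.cos(d),np.sin(d);return proj(b,W(H+[v[0]*c+v[2]*s,v[1],-v[0]*s+v[2]*c]))
    r=minimize_scalar(lambda f:np.sum((pt(f)-P[0,0])**2),bounds=(0,1.2),method='bounded'); print('hood',round(r.x,3),'res',round(r.fun**.5,2),'flow',P[0,0])
E
python3 -c "
from h import *
go(W([-.103,-.065,.057])); hood()"
```

```text
t 11.5 S [-104.4  -23.1   84.4] W [ 506.1 -145.1   84.4] F_s [-2.85 -3.14 -2.66] w 0.006 gf 2.6262554177083075
delta tool cm [ 1.47 -4.18  2.33]
hood 0.154 res 0.99 flow [511.38074 229.64783]
```

Hood is at about 0.155 rad, past the catch, and the forces have dropped. Now I compute the swing path.

```bash
cat > path.py <<'E'
from h import *
d=np.array([.574,-.819]);n=np.array([.819,.574])
def tip(f,s):
    lip=np.array([85-200*np.cos(f)-10*np.sin(f),95+200*np.sin(f)-10*np.cos(f)])
    if f<.96: return lip-9.5*n+s*d
    return lip+s*np.array([np.cos(f),-np.sin(f)])-9.5*n
E
python3 - <<'E'
from path import *
s,p,q=tool(); P=S(p)*1e3; prev=np.array([P[0],P[2]])
prev=tip(.16,32); print(prev,P)
fs=np.linspace(.16,1.72,33)[1:]
for i,f in enumerate(fs):
    t=tip(f,max(15,32-2.2*(i+1))); D=t-prev; prev=t
    # tool x=(-.819,-.574) , z=d
    print(round(f,2),np.round(t),[round((D@[-.819,-.574])/10,2),0,round((D@d)/10,2)])
E
```

```text
[-103.45113874   85.33036849] [-104.23640685  -23.14137551   84.727332  ]
0.21 [-103.   97.] [np.float64(-0.66), 0, np.float64(-0.94)]
0.26 [-103.  108.] [np.float64(-0.7), 0, np.float64(-0.9)]
0.31 [-102.  120.] [np.float64(-0.73), 0, np.float64(-0.87)]
0.36 [-100.  131.] [np.float64(-0.76), 0, np.float64(-0.83)]
0.4 [-99. 142.] [np.float64(-0.79), 0, np.float64(-0.8)]
0.45 [-96. 153.] [np.float64(-0.82), 0, np.float64(-0.76)]
0.5 [-93. 163.] [np.float64(-0.84), 0, np.float64(-0.72)]
0.55 [-90. 173.] [np.float64(-0.86), 0, np.float64(-0.61)]
0.6 [-85. 182.] [np.float64(-0.89), 0, np.float64(-0.41)]
0.65 [-80. 190.] [np.float64(-0.9), 0, np.float64(-0.37)]
0.7 [-74. 198.] [np.float64(-0.92), 0, np.float64(-0.32)]
0.74 [-68. 206.] [np.float64(-0.94), 0, np.float64(-0.28)]
0.79 [-62. 213.] [np.float64(-0.95), 0, np.float64(-0.23)]
0.84 [-55. 220.] [np.float64(-0.96), 0, np.float64(-0.19)]
0.89 [-48. 227.] [np.float64(-0.97), 0, np.float64(-0.14)]
0.94 [-40. 233.] [np.float64(-0.97), 0, np.float64(-0.09)]
0.99 [-33. 239.] [np.float64(-0.93), 0, np.float64(-0.04)]
1.04 [-25. 244.] [np.float64(-0.9), 0, np.float64(-0.0)]
1.09 [-18. 249.] [np.float64(-0.9), 0, np.float64(0.04)]
1.14 [-10. 253.] [np.float64(-0.9), 0, np.float64(0.09)]
1.18 [ -2. 257.] [np.float64(-0.89), 0, np.float64(0.13)]
1.23 [  6. 261.] [np.float64(-0.89), 0, np.float64(0.17)]
1.28 [ 15. 264.] [np.float64(-0.88), 0, np.float64(0.22)]
1.33 [ 23. 267.] [np.float64(-0.86), 0, np.float64(0.26)]
1.38 [ 32. 269.] [np.float64(-0.85), 0, np.float64(0.3)]
1.43 [ 41. 271.] [np.float64(-0.84), 0, np.float64(0.34)]
1.48 [ 50. 273.] [np.float64(-0.82), 0, np.float64(0.38)]
1.52 [ 59. 274.] [np.float64(-0.8), 0, np.float64(0.42)]
1.57 [ 68. 275.] [np.float64(-0.78), 0, np.float64(0.46)]
1.62 [ 77. 275.] [np.float64(-0.75), 0, np.float64(0.5)]
1.67 [ 86. 275.] [np.float64(-0.73), 0, np.float64(0.53)]
1.72 [ 95. 274.] [np.float64(-0.7), 0, np.float64(0.57)]
```

>>> {"api": "carry_out", "payload": {
  "claw": [0,0,0,0,0,0,0,0],
  "delta_pos": [
    [-0.35,0,-0.45],
    [-0.35,0,-0.45],
    [-0.7,0,-0.9],
    [-0.73,0,-0.87],
    [-0.76,0,-0.83],
    [-0.79,0,-0.8],
    [-0.82,0,-0.76],
    [0,0,0]
  ],
  "angular": [
    [0,0,0],
    [0,0,0],
    [0,0,0],
    [0,0,0],
    [0,0,0],
    [0,0,0],
    [0,0,0],
    [0,0,0]
  ]
}}

```text
clock: 12.35
position: [0.5158, -0.1477, 0.1541]
ee_rot: [0.514, 2.486, -0.163]
force: [0.6, -0.1, -0.7]
width: 0.007
gripper_force: 0.0
```

```bash
python3 -c "
from h import *
go(W([-.096,-.0235,.153]),55); hood(); print(tool()[0]['joints'])"
```

```text
t 12.35 S [-94.4 -21.6 154.1] W [ 515.8 -147.7  154.1] F_s [ 0.55  0.13 -0.68] w 0.007 gf 0.0
delta tool cm [ 0.19 -0.18  0.  ]
turn in tool [0.003 0.    0.006]  delta in target-oriented tool [ 0.19 -0.19  0.  ]
hood 0.0 res 40.66 flow [464.25244 242.14876]
[ 0.38125451  0.20442856 -0.3936013   2.38707907  1.62081768  0.29915792
 -0.35268423]
```

```bash
python3 - <<'E'
from h import *
a=shot('scene','s5');b=shot('top','t5')
for n in ('hood_lip','block_top'):
    r=[arm.place_of(n,p)[:2] for p in (a,b)]
    print(n,[[(np.array(x['centre'])*[640,480],x['conf']) for x in q] for q in r])
    if r[0] and r[1]: X,e=tri([ray(a,r[0][0]['centre']),ray(b,r[1][0]['centre'])]); print(S(X)*1e3,e)
# window dark region lower corners
for p,name in ((a,'s'),(b,'t')):
    r=arm.trace('hood_lip',p)
    if r: ys,xs=np.where(r[0]['region']); print(name,xs.min(),xs.max(),ys.min(),ys.max(),r[0]['conf'])
E
```

```text
hood_lip [[], [(array([427.2  , 248.112]), 0.89)]]
block_top [[(array([463.296, 247.92 ]), 0.63)], []]
s 401 572 186 257 0.55
t 369 520 124 274 0.84
```

```bash
cat >> h.py <<'E'
def lipc(f,y): return W([.085-.2*np.cos(f)-.01*np.sin(f),y,.095+.2*np.sin(f)-.01*np.cos(f)])
E
python3 - <<'E'
from h import *
np.set_printoptions(precision=1,suppress=True)
a=shot('scene');b=shot('top')
for f in (.07,.15,.25,.35,.45,.55): print(f,proj(b,lipc(f,-.115)),proj(b,lipc(f,0)),proj(a,lipc(f,-.115)))
o=np.hstack([cv2.resize(a['frame'][150:300,370:600,::-1],None,fx=2,fy=2),cv2.resize(b['frame'][150:300,350:520,::-1],None,fx=2,fy=2)])
cv2.imwrite('pics/c5.png',o)
E
```

```text
0.07 [469.6 286.7] [413.9 261.2] [486.5 292.6]
0.15 [472.7 286.1] [416.1 260.2] [488.9 283.2]
0.25 [477.1 284.5] [419.2 258. ] [492.6 270.8]
0.35 [482.  281.7] [422.9 254.7] [497.3 258. ]
0.45 [487.4 277.9] [427.1 250.4] [502.7 244.9]
0.55 [493.3 272.9] [431.8 244.9] [509.  231.7]
```

View pics/c5.png

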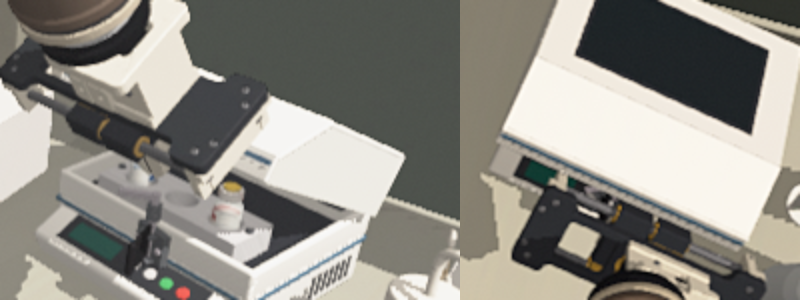

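The hood is up at about 0.5 rad: its lip corner is at about top (492,271), and the chamber with its block and vials shows at scene crop (180,195). I continue the swing.

>>> {"api": "carry_out", "payload": {
  "claw": [0,0,0,0,0,0,0,0,0,0,0,0],
  "delta_pos": [
    [-0.6,0,-0.6],
    [-0.86,0,-0.6],
    [-0.89,0,-0.4],
    [-0.9,0,-0.4],
    [-0.9,0,-0.3],
    [-0.9,0,-0.3],
    [-0.9,0,-0.2],
    [-0.9,0,-0.2],
    [-0.9,0,-0.1],
    [-0.9,0,-0.1],
    [-0.9,0,0],
    [0,0,0]
  ],
  "angular": [
    [0,0,0],
    [0,0,0],
    [0,0,0],
    [0,0,0],
    [0,0,0],
    [0,0,0],
    [0,0,0],
    [0,0,0],
    [0,0,0],
    [0,0,0],
    [0,0,0],
    [0,0,0]
  ]
}}

```text
clock: 14.1
position: [0.5698, -0.1728, 0.2327]
ee_rot: [0.517, 2.49, -0.165]
force: [-0.8, -0.1, -0.2]
width: 0.007
gripper_force: 0.0
```

```bash
python3 -c "
from h import *
go(W([-.033,-.022,.239]),55); print(tool()[0]['joints'])
a=shot('scene');b=shot('top')
for p in (a,b): print([(np.array(x['centre'])*[640,480],x['conf']) for x in arm.place_of('hood_lip',p)[:2]])
for f in (.8,.9,1,1.1,1.2,1.3): print(f,proj(b,lipc(f,0)),proj(a,lipc(f,0)))"
```

```text
t 14.1 S [-35.  -22.8 232.7] W [ 569.8 -172.8  232.7] F_s [-0.66 -0.42 -0.2 ] w 0.007 gf 0.0
delta tool cm [-0.53  0.08 -0.4 ]
turn in tool [ 0.001 -0.004  0.005]  delta in target-oriented tool [-0.53  0.08 -0.4 ]
[ 0.51224489  0.15686558 -0.46495882  2.16165396  0.8167384   0.36286303
  0.53005183]
[(array([471.424, 158.016]), 0.71)]
[(array([454.912, 207.408]), 0.78)]
0.8 [445.21554452 226.40575656] [459.81081925 174.34688413]
0.9 [451.15175118 217.26499188] [467.14183204 163.86273369]
1 [457.29055884 207.26095414] [474.831016   154.17585214]
1.1 [463.53778036 196.52575539] [482.75498632 145.42900125]
1.2 [469.79047636 185.21791026] [490.7882183  137.74200146]
1.3 [475.94014101 173.51855159] [498.80694766 131.20902737]
```

>>> {"api": "carry_out", "payload": {
  "claw": [0,0,0,0,0,0,0,0,0,0,0,0,0,0],
  "delta_pos": [
    [-0.9,0,-0.3],
    [-0.9,0,-0.2],
    [-0.9,0,-0.1],
    [-0.9,0,0.05],
    [-0.9,0,0.1],
    [-0.9,0,0.2],
    [-0.9,0,0.2],
    [-0.9,0,0.3],
    [-0.85,0,0.3],
    [-0.84,0,0.34],
    [-0.82,0,0.4],
    [-0.8,0,0.42],
    [-0.78,0,0.46],
    [0,0,0]
  ],
  "angular": [
    [0,0,0],
    [0,0,0],
    [0,0,0],
    [0,0,0],
    [0,0,0],
    [0,0,0],
    [0,0,0],
    [0,0,0],
    [0,0,0],
    [0,0,0],
    [0,0,0],
    [0,0,0],
    [0,0,0],
    [0,0,0]
  ]
}}

```text
clock: 15.7
position: [0.6671, -0.2144, 0.2792]
ee_rot: [0.516, 2.489, -0.164]
force: [0.6, 0.8, -1.1]
width: 0.003
gripper_force: 0.0
```

```bash
python3 -c "
from h import *
go(W([.068,-.022,.275]),55); print(tool()[0]['joints'])
a=shot('scene');b=shot('top')
for p in (a,b): print([(np.array(x['centre'])*[640,480],x['conf']) for x in arm.place_of('hood_lip',p)[:2]])
for f in (1.3,1.4,1.5,1.6,1.7,1.75): print(f,proj(b,lipc(f,0)),proj(a,lipc(f,0)))"
```

```text
t 15.7 S [ 70.8 -21.7 279.2] W [ 667.1 -214.4  279.2] F_s [ 0.25  0.97 -1.14] w 0.003 gf 0.0
delta tool cm [ 0.47 -0.03  0.18]
turn in tool [ 0.002 -0.003  0.005]  delta in target-oriented tool [ 0.47 -0.03  0.18]
[ 0.57531222  0.27985047 -0.51219532  1.87835252  0.65174105  0.50904108
  0.78793838]
[(array([517.824, 120.288]), 0.96)]
[(array([488.896, 140.112]), 0.98)]
1.3 [475.94014101 173.51855159] [498.80694766 131.20902737]
1.4 [481.87652045 161.62596201] [506.69275703 125.8972036 ]
1.5 [487.49181156 149.748707  ] [514.33565247 121.84648467]
1.6 [492.68492295 138.09783495] [521.63649434 119.0707009 ]
1.7 [497.36545322 126.87874112] [528.50871359 117.55957444]
1.75 [499.48901938 121.49181014] [531.76073364 117.26911804]
```

>>> {"api": "carry_out", "payload": {
  "claw": [0,0,0,0,0],
  "delta_pos": [
    [-0.7,0,0.5],
    [-0.7,0,0.55],
    [-0.6,0,0.5],
    [-0.3,0,0.3],
    [0,0,0]
  ],
  "angular": [
    [0,0,0],
    [0,0,0],
    [0,0,0],
    [0,0,0],
    [0,0,0]
  ]
}}

```text
clock: 16.4
position: [0.6933, -0.2262, 0.2765]
ee_rot: [0.517, 2.49, -0.165]
force: [-1.1, 0.3, 0.6]
width: 0.003
gripper_force: 0.0
```

```bash
python3 -c "
from h import *
go(W([.098,-.022,.275]),55)
a=shot('scene');b=shot('top')
for p in (a,b): print([(np.array(x['centre'])*[640,480],x['conf']) for x in arm.place_of('hood_lip',p)[:2]])"
```

```text
t 16.4 S [ 99.6 -21.9 276.5] W [ 693.3 -226.2  276.5] F_s [-1.16 -0.2   0.61] w 0.003 gf 0.0
delta tool cm [ 0.21 -0.01  0.03]
turn in tool [ 0.001 -0.005  0.005]  delta in target-oriented tool [ 0.21 -0.01  0.03]
[(array([530.176, 114.816]), 0.64), (array([424.512, 271.008]), 0.59)]
[(array([500.096, 121.296]), 0.56)]
```

Hood is at about 1.74 rad, near its stop. I back the arm off and straighten the tool.

>>> {"api": "carry_out", "payload": {
  "claw": [0,0,0,0,0,0,0,0,0,0,0,0,0,0],
  "delta_pos": [
    [0.5,0,-0.5],
    [1.5,0,-1.5],
    [2,0,-2],
    [2,0,-2],
    [2,0,-2],
    [2,0,-2],
    [1,0,-1],
    [0,0,0],
    [0,0,0],
    [0,0,0],
    [0,0,0],
    [0,0,0],
    [0,0,0],
    [0,0,0]
  ],
  "angular": [
    [0,0,0],
    [0,0,0],
    [0,0,0],
    [0,0,0],
    [0,0,0],
    [0,0,0],
    [0,0,0],
    [0,0.1,0],
    [0,0.1,0],
    [0,0.1,0],
    [0,0.1,0],
    [0,0.1,0],
    [0,0.11,0],
    [0,0,0]
  ]
}}

```text
clock: 18.0
position: [0.5533, -0.1658, 0.3032]
ee_rot: [-0.64, -3.068, 0.0]
force: [-0.2, 0.1, 0.0]
width: 0.006
gripper_force: 0.0
```

```bash
python3 -c "
from h import *
go([.4493,.1555,.15],90);print(tool()[0]['joints'])"
```

```text
t 18.0 S [-52.9 -23.1 303.2] W [ 553.3 -165.8  303.2] F_s [-0.21 -0.03  0.01] w 0.006 gf 0.0
delta tool cm [22.26 25.33 15.44]
turn in tool [-0.002 -0.007  0.004]  delta in target-oriented tool [22.47 25.21 15.32]
[ 0.61530222  0.37322865 -0.58407901  1.53157129  0.20883681  1.30762575
  1.16650596]
```

>>> {"api": "carry_out", "payload": {
  "claw": [0,0,0,0,0,0,0,0,0,5,5,5,5,5,5,5,5,5,5,5],
  "delta_pos": [
    [2,2.3,1],
    [2.5,2.8,1.8],
    [2.5,2.8,1.8],
    [2.5,2.8,1.8],
    [2.5,2.9,1.8],
    [2.5,2.9,1.8],
    [2.5,2.9,1.8],
    [2.5,2.9,1.7],
    [2.8,3,1.8],
    [0,0,0],
    [0,0,0],
    [0,0,0],
    [0,0,0],
    [0,0,0],
    [0,0,0],
    [0,0,0],
    [0,0,0],
    [0,0,0],
    [0,0,0],
    [0,0,0]
  ],
  "angular": [
    [0,0,0],
    [0,0,0],
    [0,0,0],
    [0,0,0],
    [0,0,0],
    [0,0,0],
    [0,0,0],
    [0,0,0],
    [0,0,0],
    [0,0,-0.143],
    [0,0,-0.143],
    [0,0,-0.143],
    [0,0,-0.143],
    [0,0,-0.143],
    [0,0,-0.143],
    [0,0,-0.143],
    [0,0,-0.143],
    [0,0,-0.143],
    [0,0,-0.143],
    [0,0,-0.141]
  ]
}}

```text
clock: 20.0
position: [0.4471, 0.156, 0.1519]
ee_rot: [1.732, -2.619, 0.0]
force: [-0.4, 0.0, 0.1]
width: 0.546
gripper_force: 0.0
```

```bash
cat >> h.py <<'E'
def godown(target):  # tool pointing down, tool y along shaker +x or -x
    s,p,q=tool(); z=-M[:,2]; y=M[:,0]; 
    if q.apply([0,1,0])@y<0: y=-y
    D=R.from_matrix(np.c_[np.cross(y,z),y,z])
    print('t',s['clock'],'S',np.round(S(p)*1e3,1),'W',np.round(p*1e3,1),'F',np.round(s['force'],2),'w',round(s['width'],3),'gf',round(s['gripper_force'],2),'j',np.round(s['joints'],2))
    print('turn',np.round((q.inv()*D).as_rotvec(),3),'delta',np.round(D.inv().apply(np.array(target)-p)*100,2))
E
python3 - <<'E'
from h import *
np.set_printoptions(precision=1,suppress=True)
godown([.4493,.1555,.11])
a=shot('scene','s6');b=shot('top','t6')
for n in ('block_top','empty_well','vial_red','vial_blue','catch_shaft_line','hinge_axis','shaker'):
    r=[arm.place_of(n,p)[:2] for p in (a,b)]
    print(n,[[(np.array(x['centre'])*[640,480],round(x['conf'],2)) for x in q] for q in r])
    if r[0] and r[1]: X,e=tri([ray(a,r[0][0]['centre']),ray(b,r[1][0]['centre'])]); print('   S',S(X)*1e3,'W',X*1e3,'e',e[0]*1e3)
A=cv2.resize(a['frame'][200:280,385:515,::-1],None,fx=3,fy=3,interpolation=cv2.INTER_CUBIC)
B=cv2.resize(b['frame'][190:270,375:505,::-1],None,fx=3,fy=3,interpolation=cv2.INTER_CUBIC)
cv2.imwrite('pics/c6.png',np.hstack([A,B]))
E
```

```text
t 20.0 S [-279.8  228.6  151.9] W [447.1 156.  151.9] F [-0.4  0.   0.1] w 0.546 gf 0.0 j [ 0.4  0.5 -1.1  2.   0.5  1.   1.8]
turn [ 0. -0.  0.] delta [-0.  -0.2  4.2]
block_top [[(array([464.7, 248.8]), 0.95)], [(array([430.3, 217.9]), 0.71)]]
   S [-20.2  -0.6  84.2] W [ 592.2 -158.4   84.2] e 2.8030523622346055
empty_well [[(array([456.6, 257.3]), 0.71)], [(array([430., 216.]), 0.69)]]
   S [-18.5   4.2  65.6] W [ 595.8 -154.7   65.6] e 5.622548078441
vial_red [[(array([480.7, 269.7]), 0.8)], [(array([446.6, 228.1]), 0.73)]]
   S [-21.2 -40.8  63.1] W [ 575.1 -194.8   63.1] e 1.1471219585853407
vial_blue [[(array([437.8, 244.6]), 0.62)], [(array([404.4, 210. ]), 0.62)]]
   S [-25.   51.   70.4] W [ 608.7 -109.3   70.4] e 1.1483015396816116
catch_shaft_line [[(array([445.1, 247.4]), 0.63)], [(array([423.6, 241.7]), 0.61)]]
   S [-74.1  -1.5 106.3] W [ 542.6 -137.5  106.3] e 0.9714588999973482
hinge_axis [[(array([497.9, 225.5]), 0.58)], [(array([451.1, 168.6]), 0.91)]]
   S [81.4  4.1 96.7] W [ 687.2 -195.1   96.7] e 0.8164195500799574
shaker [[(array([460.3, 284.8]), 0.94)], [(array([423.3, 213.4]), 0.7), (array([428.2, 219.1]), 0.19)]]
   S [ 0.7  4.5 -1.6] W [ 613.4 -162.2   -1.6] e 1.476685374651328
```

View pics/c6.png

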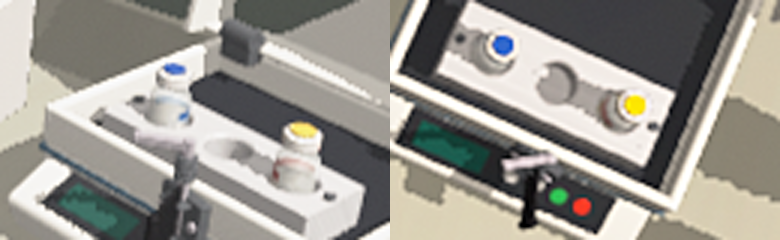

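The crop shows the open chamber. The empty middle well is at scene (462,250) / top (430,218), between the blue-cap vial (scene (444,223)) and the yellow-cap vial (scene (486,243)).

```bash
python3 - <<'E'
from h import *
np.set_printoptions(precision=1,suppress=True)
a=shot('scene');b=shot('top')
t=lambda s,u:tri([ray(a,np.array(s)/[640,480]),ray(b,np.array(u)/[640,480])])
for k,s,u in (('well rim',(461.7,250.3),(430.3,217.7)),('blue cap',(444,223),(412.7,205)),('yel cap',(485.7,243.3),(456.3,225))):
    X,e=t(s,u);print(k,S(X)*1e3,X*1e3,e[0]*1e3)
# vial amber by colour segmentation of pink cap
for p,c in ((a,(266,256)),(b,(269,289))):
    f=p['frame'][c[1]-14:c[1]+15,c[0]-14:c[0]+15].astype(int); m=(f[:,:,0]>180)&(f[:,:,0]-f[:,:,1]>50)&(f[:,:,2]>90); ys,xs=np.where(m); print(len(xs),xs.mean()+c[0]-14 if len(xs) else 0,ys.mean()+c[1]-14 if len(xs) else 0)
E
```

```text
well rim [-21.1   1.   81.2] [ 592.1 -156.6   81.2] 0.022283966667728018
blue cap [-21.   46.6 115.2] [ 610.6 -114.9  115.2] 0.44431432266130066
yel cap [-22.1 -42.5 115.8] [ 573.7 -196.   115.8] 0.3637651370071341
26 266.5 255.38461538461536
0 0 0
```

>>> {"api": "carry_out", "payload": {
  "claw": [5,5,5,5,5,5,5],
  "delta_pos": [
    [0,-0.2,2.5],
    [0,0,3],
    [0,0,3],
    [0,0,2.5],
    [0,0,1.3],
    [0,0,0.8],
    [0,0,0]
  ],
  "angular": [
    [0,0,0],
    [0,0,0],
    [0,0,0],
    [0,0,0],
    [0,0,0],
    [0,0,0],
    [0,0,0]
  ]
}}

```text
clock: 21.6
position: [0.4491, 0.1551, 0.0203]
ee_rot: [1.721, -2.623, -0.003]
force: [0.3, -0.2, 0.2]
width: 0.543
gripper_force: 0.0
```

```bash
python3 -c "
from h import *
godown([.4493,.1555,.021])
a=shot('scene','s7')['frame'][220:310,215:335,::-1];b=shot('top','t7')['frame'][240:330,220:340,::-1]
cv2.imwrite('pics/c7.png',cv2.resize(np.hstack([a,b]),None,fx=3.3,fy=3.3,interpolation=cv2.INTER_CUBIC))"
```

```text
t 21.6 S [-277.6  228.6   20.3] W [449.1 155.1  20.3] F [ 0.3  -0.2   0.17] w 0.543 gf 0.0 j [ 0.2   0.67 -0.89  2.08  0.77  0.76  1.55]
turn [ 0.004 -0.003  0.006] delta [-0.04 -0.   -0.07]
```

View pics/c7.png

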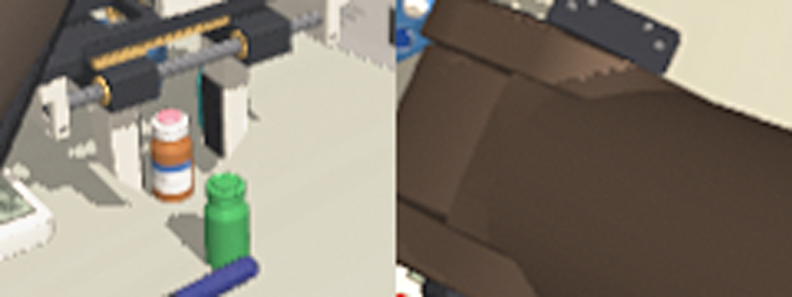

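The amber vial at crop (172,155) stands between the fingers at (125,150) and (222,115), and nothing else is between them. I close and lift.

>>> {"api": "carry_out", "payload": {
  "claw": [4,3,2,2,2,2,2],
  "delta_pos": [
    [0,0,0],
    [0,0,0],
    [0,0,0],
    [0,0,0],
    [0,0,0],
    [0,0,-0.5],
    [0,0,-1]
  ],
  "angular": [
    [0,0,0],
    [0,0,0],
    [0,0,0],
    [0,0,0],
    [0,0,0],
    [0,0,0],
    [0,0,0]
  ],
  "force": 10
}}

```text
clock: 22.4
position: [0.4488, 0.1549, 0.0357]
ee_rot: [1.721, -2.622, -0.003]
force: [-0.0, 0.9, 0.2]
width: 0.25
gripper_force: 10.0
```

```bash
python3 -c "
from h import *
godown([.592,-.1558,.19])"
```

```text
t 22.4 S [-277.8  228.3   35.7] W [448.8 154.9  35.7] F [-0.01  0.9   0.2 ] w 0.25 gf 10.0 j [ 0.22  0.65 -0.91  2.07  0.74  0.79  1.58]
turn [ 0.004 -0.003  0.006] delta [ 22.66 -25.63 -15.43]
```

>>> {"api": "carry_out", "payload": {
  "claw": [2,2,2,2,2,2,2,2,2,2,2,2,2,2,2,2,2],
  "delta_pos": [
    [0,0,-2.5],
    [0,0,-3.5],
    [0,0,-3.5],
    [0,0,-3.5],
    [0,0,-2.5],
    [1.7,-1.9,0],
    [2.3,-2.6,0],
    [2.3,-2.6,0],
    [2.3,-2.6,0],
    [2.3,-2.6,0],
    [2.3,-2.6,0],
    [2.3,-2.6,0],
    [2.3,-2.6,0],
    [2.3,-2.6,0],
    [1.6,-1.8,0],
    [0.9,-1.1,0],
    [0,0,0]
  ],
  "angular": [
    [0,0,0],
    [0,0,0],
    [0,0,0],
    [0,0,0],
    [0,0,0],
    [0.004,-0.003,0.006],
    [0,0,0],
    [0,0,0],
    [0,0,0],
    [0,0,0],
    [0,0,0],
    [0,0,0],
    [0,0,0],
    [0,0,0],
    [0,0,0],
    [0,0,0],
    [0,0,0]
  ]
}}

```text
clock: 24.1
position: [0.5934, -0.1563, 0.1906]
ee_rot: [-1.712, 2.633, 0.0]
force: [-0.3, 0.5, 0.2]
width: 0.249
gripper_force: 10.0
```

```bash
python3 -c "
from h import *
godown([.592,-.1558,.12])"
```

```text
t 24.1 S [-20.    1.7 190.6] W [ 593.4 -156.3  190.6] F [-0.28  0.51  0.16] w 0.249 gf 10.0 j [ 0.81  0.66 -1.02  1.59  0.59  1.23  2.4 ]
turn [-0.     0.001 -0.003] delta [0.01 0.15 7.06]
```

>>> {"api": "carry_out", "payload": {
  "claw": [2,2,2,2,2,2],
  "delta_pos": [
    [0,0.15,2],
    [0,0,2.5],
    [0,0,2],
    [0,0,1],
    [0,0,0.5],
    [0,0,0]
  ],
  "angular": [
    [0,0,-0.003],
    [0,0,0],
    [0,0,0],
    [0,0,0],
    [0,0,0],
    [0,0,0]
  ]
}}

```text
clock: 24.7
position: [0.5917, -0.1533, 0.1108]
ee_rot: [-1.72, 2.628, 0.0]
force: [-0.0, -0.1, 0.9]
width: 0.253
gripper_force: 10.0
```

```bash
python3 - <<'E'
from h import *
np.set_printoptions(precision=1,suppress=True)
godown([.592,-.1558,.085])
a=shot('scene','s8');b=shot('top','t8')
c=a['frame'][200:280,400:520,::-1]
cv2.imwrite('pics/c8.png',cv2.resize(c,None,fx=6,fy=6,interpolation=cv2.INTER_CUBIC))
_,p,_=tool()
for z in (0,.0413,.051): print(z,proj(a,p+[0,0,-.0203+z]))
print('well rim',proj(a,[.592,-.1558,.0825]))
for n in ('vial_amber','vial_red','vial_blue'): print(n,[(np.array(x['centre'])*[640,480],round(x['conf'],2)) for x in arm.place_of(n,a)[:2]])
E
```

```text
t 24.7 S [-22.8   3.8 110.8] W [ 591.7 -153.3  110.8] F [-0.  -0.1  0.9] w 0.253 gf 10.0 j [ 0.8  0.7 -1.   1.7  0.7  1.1  2.3]
turn [-0.  0.  0.] delta [ 0.2 -0.1  2.6]
0 [460.9 244.8]
0.0413 [464.5 223.5]
0.051 [465.4 218.4]
well rim [461.3 249.6]
vial_amber [(array([281.8, 260.3]), 0.71), (array([458.1, 246.8]), 0.63)]
vial_red [(array([481.1, 271.1]), 0.89)]
vial_blue [(array([440.2, 245.7]), 0.71)]
```

View pics/c8.png

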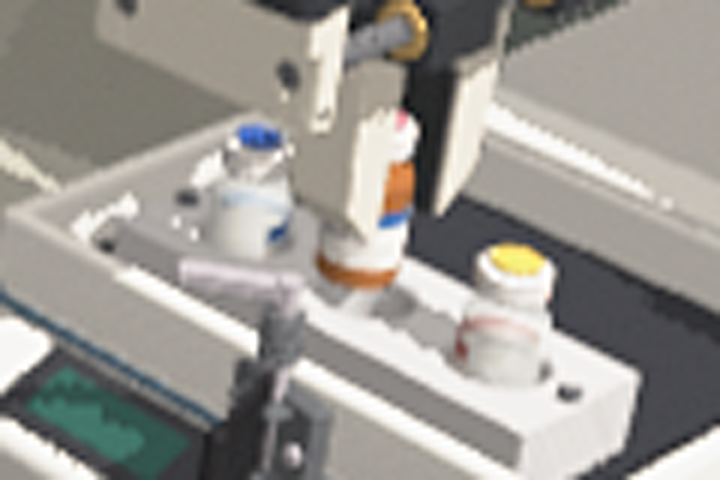

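The crop shows the amber vial, bottom at scene (459.5,247), just above the well, whose right part is visible at about scene (465,250.5). The vial must go a little to the right.

>>> {"api": "carry_out", "payload": {
  "claw": [2,2,2],
  "delta_pos": [
    [0.15,0,0],
    [0.1,-0.05,0],
    [0,0,0]
  ],
  "angular": [
    [0,0,0],
    [0,0,0],
    [0,0,0]
  ]
}}

```text
clock: 25.25
position: [0.5912, -0.157, 0.1107]
ee_rot: [-1.719, 2.629, -0.001]
force: [0.3, -0.3, -0.4]
width: 0.252
gripper_force: 10.0
```

```bash
cat >> h.py <<'E'
def vialcol():
    godown([.592,-.1558,.085]); a=shot('scene'); f=a['frame'].astype(int)
    m=(f[:,:,0]-f[:,:,2]>55)&(f[:,:,0]>110)&(f[:,:,1]<f[:,:,0]-25)
    m[:225]=0;m[265:]=0;m[:,:445]=0;m[:,475:]=0
    for r in range(228,262):
        xs=np.where(m[r])[0]
        if len(xs)>2: print(r,xs.min(),xs.max(),(xs.min()+xs.max())/2)
    _,p,_=tool()
    for z in (0,.01): print('pred',proj(a,p+[0,0,-.0203+z]))
E
python3 -c "from h import *;vialcol()"
```

```text
t 25.25 S [-21.7   0.2 110.7] W [ 591.2 -157.   110.7] F [ 0.35 -0.29 -0.42] w 0.252 gf 10.0 j [ 0.78  0.73 -0.97  1.68  0.67  1.09  2.34]
turn [-0.001  0.     0.002] delta [-0.14 -0.02  2.57]
228 467 470 468.5
229 467 470 468.5
230 467 470 468.5
231 466 470 468.0
232 466 470 468.0
233 466 470 468.0
234 466 470 468.0
235 466 468 467.0
245 457 468 462.5
246 456 467 461.5
247 458 467 462.5
248 461 466 463.5
pred [462.53674175 246.01123292]
pred [463.40672859 240.95698597]
```

>>> {"api": "carry_out", "payload": {
  "claw": [2,2,2,2,2],
  "delta_pos": [
    [-0.06,0,0.3],
    [0,0,0.3],
    [0,0,0.3],
    [0,0,0.2],
    [0,0,0]
  ],
  "angular": [
    [0,0,0],
    [0,0,0],
    [0,0,0],
    [0,0,0],
    [0,0,0]
  ]
}}

```text
clock: 25.8
position: [0.5913, -0.1561, 0.0991]
ee_rot: [-1.72, 2.629, 0.0]
force: [-0.2, 0.2, 0.0]
width: 0.252
gripper_force: 10.0
```

```bash
python3 -c "from h import *;godown(W([-.0217,.001,.085]))"
```

```text
t 25.8 S [-22.1   1.1  99.1] W [ 591.3 -156.1   99.1] F [-0.17  0.18  0.01] w 0.252 gf 10.0 j [ 0.77  0.74 -0.96  1.69  0.68  1.07  2.33]
turn [0.    0.    0.003] delta [ 0.01 -0.04  1.41]
```

>>> {"api": "carry_out", "payload": {
  "claw": [2,2,2,2,2,2],
  "delta_pos": [
    [0,0,0.2],
    [0,0,0.2],
    [0,0,0.2],
    [0,0,0.2],
    [0,0,0.2],
    [0,0,0]
  ],
  "angular": [
    [0,0,0],
    [0,0,0],
    [0,0,0],
    [0,0,0],
    [0,0,0],
    [0,0,0]
  ]
}}

```text
clock: 26.4
position: [0.5913, -0.1561, 0.0893]
ee_rot: [-1.719, 2.629, 0.0]
force: [0.9, -0.5, -0.3]
width: 0.249
gripper_force: 10.0
```

>>> {"api": "carry_out", "payload": {
  "claw": [2,2,2],
  "delta_pos": [
    [0,0,0.1],
    [0,0,0.1],
    [0,0,0]
  ],
  "angular": [
    [0,0,0],
    [0,0,0],
    [0,0,0]
  ]
}}

```text
clock: 26.7
position: [0.5914, -0.1561, 0.0875]
ee_rot: [-1.719, 2.629, -0.0]
force: [0.1, 0.3, -1.5]
width: 0.255
gripper_force: 10.0
```

>>> {"api": "carry_out", "payload": {
  "claw": [2,2,2],
  "delta_pos": [
    [0,0,0.1],
    [0,0,0.1],
    [0,0,0]
  ],
  "angular": [
    [0,0,0],
    [0,0,0],
    [0,0,0]
  ]
}}

```text
clock: 27.0
position: [0.5919, -0.1559, 0.0866]
ee_rot: [-1.719, 2.628, -0.002]
force: [-2.0, 0.5, 8.5]
width: 0.256
gripper_force: 10.0
```

>>> {"api": "carry_out", "payload": {
  "claw": [2,2,2],
  "delta_pos": [
    [0,0,0.1],
    [0,0,0],
    [0,0,0]
  ],
  "angular": [
    [0,0,0],
    [0,0,0],
    [0,0,0]
  ]
}}

```text
clock: 27.3
position: [0.592, -0.1558, 0.086]
ee_rot: [-1.719, 2.628, -0.002]
force: [-4.2, 0.8, 11.3]
width: 0.253
gripper_force: 10.0
```

>>> {"api": "carry_out", "payload": {
  "claw": [2,2.6,3,3.4,3.4,3.4,3.4,3.4,3.4,3.4,3.4],
  "delta_pos": [
    [0,0,-0.15],
    [0,0,0],
    [0,0,0],
    [0,0,0],
    [0,0,0],
    [0,0,-1],
    [0,0,-2],
    [0,0,-3],
    [0,0,-3],
    [0,0,-3],
    [0,0,-2]
  ],
  "angular": [
    [0,0,0],
    [0,0,0],
    [0,0,0],
    [0,0,0],
    [0,0,0],
    [0,0,0],
    [0,0,0],
    [0,0,0],
    [0,0,0],
    [0,0,0],
    [0,0,0]
  ]
}}

```text
clock: 28.4
position: [0.5921, -0.1556, 0.2292]
ee_rot: [-1.719, 2.626, -0.003]
force: [0.6, 0.5, -0.9]
width: 0.369
gripper_force: 0.0
```

>>> {"api": "carry_out", "payload": {
  "claw": [3.4,3.4,3.4,3.4,3.4,3.4,3.4,3.4,3.4],
  "delta_pos": [
    [-1,3,-1],
    [-2,3,0],
    [-2,3,0],
    [-2,3,0],
    [-2,3,0],
    [-2,3,0],
    [-2,3,0],
    [-2,1,0],
    [0,0,0]
  ],
  "angular": [
    [0,0,0],
    [0,0,0],
    [0,0,0],
    [0,0,0],
    [0,0,0],
    [0,0,0],
    [0,0,0],
    [0,0,0],
    [0,0,0]
  ]
}}

```text
clock: 29.3
position: [0.4492, 0.0729, 0.2374]
ee_rot: [-1.725, 2.622, -0.002]
force: [-0.3, -0.4, -0.8]
width: 0.37
gripper_force: 0.0
```

```bash
python3 - <<'E'
from h import *
np.set_printoptions(precision=1,suppress=True)
godown([.4,0,.2])
a=shot('scene','s9');b=shot('top','t9')
for p,c in ((a,None),(b,None)):
    f=p['frame'].astype(int); m=(f[:,:,0]>170)&(f[:,:,0]-f[:,:,1]>55)&(f[:,:,2]-f[:,:,1]>-10)&(f[:,:,2]>90)
    n,l,st,ce=cv2.connectedComponentsWithStats(m.astype(np.uint8)); print([(ce[i],st[i,4]) for i in range(1,n) if st[i,4]>5])
for n in ('vial_amber','vial_red','vial_blue','hood_lip'):
    r=[arm.place_of(n,p) for p in (a,b)]
    print(n,[[(np.array(x['centre'])*[640,480],round(x['conf'],2)) for x in q] for q in r])
print('expect cap',proj(a,[.592,-.1558,.1155]),proj(b,[.592,-.1558,.1155]),'base',proj(a,[.592,-.1558,.0645]))
E
```

```text
t 29.3 S [-244.4  153.4  237.4] W [449.2  72.9 237.4] F [-0.3 -0.4 -0.8] w 0.37 gf 0.0 j [ 0.7  0.4 -1.2  1.9  0.4  1.1  2.1]
turn [-0.  0.  0.] delta [8.7 1.6 3.7]
[(array([462.4, 231.7]), np.int32(23))]
[(array([433.8, 214.8]), np.int32(37))]
vial_amber [[(array([283.4, 300.2]), 0.77), (array([455.6, 258.3]), 0.75), (array([279.9, 256.4]), 0.66)], [(array([425.9, 218.9]), 0.75), (array([260.2, 249.5]), 0.51), (array([428.1, 219.1]), 0.48)]]
vial_red [[(array([482.1, 269.4]), 0.86)], [(array([447.7, 226.2]), 0.68)]]
vial_blue [[(array([440.7, 246.3]), 0.61)], [(array([407.5, 208.4]), 0.5)]]
hood_lip [[(array([527.4, 116.7]), 0.59)], [(array([500.7, 122.2]), 0.94)]]
expect cap [464.2 232.8] [434.7 215. ] base [459.8 258.4]
```

```bash
python3 - <<'E'
from h import *
np.set_printoptions(precision=1,suppress=True)
a=shot('scene');b=shot('top')
def cen(p,box,fn):
    f=p['frame'].astype(int); m=fn(f[:,:,0],f[:,:,1],f[:,:,2]); z=np.zeros_like(m); x,y,r=box; z[y-r:y+r,x-r:x+r]=1; ys,xs=np.where(m&z); return np.array([xs.mean()+.5,ys.mean()+.5]),len(xs),xs.min(),xs.max(),ys.min(),ys.max()
pink=lambda r,g,b:(r-g>40)&(b-g>-15)&(r>120)
blue=lambda r,g,b:(b-r>60)&(b>90)
yel=lambda r,g,b:(r-b>70)&(g>110)
for n,fn,s,t in (('blue',blue,(444,223),(413,205)),('yellow',yel,(486,243),(456,225)),('pink',pink,(463,232),(434,215))):
    A=cen(a,(*s,7),fn);B=cen(b,(*t,8),fn)
    X,e=tri([ray(a,A[0]/[640,480]),ray(b,B[0]/[640,480])]); print(n,A,B,'S',S(X)*1e3,'e',e[0]*1e3)
    # tilt/visible window
f=a['frame'][224:262,454:472]
for r in range(0,38,2): print(224+r,' '.join('%02x%02x%02x'%tuple(v) for v in f[r,::2]))
E
```

```text
blue (array([443.1, 222.9]), 20, np.int64(440), np.int64(446), np.int64(221), np.int64(224)) (array([412.8, 205. ]), 34, np.int64(409), np.int64(415), np.int64(202), np.int64(207)) S [-21.7  47.1 115.5] e 0.4309573457747581
yellow (array([486.2, 243.3]), 35, np.int64(482), np.int64(490), np.int64(241), np.int64(245)) (array([456.7, 225.2]), 40, np.int64(453), np.int64(459), np.int64(222), np.int64(228)) S [-22.1 -43.3 116.2] e 0.21420675621158658
pink (array([463.1, 232.3]), 31, np.int64(459), np.int64(466), np.int64(230), np.int64(234)) (array([434.2, 215.4]), 41, np.int64(430), np.int64(437), np.int64(212), np.int64(218)) S [-22.9   2.7 116.6] e 0.31027108403587045
224 928d87 4d4d4d 2d2e31 6f6c69 98958e 9f9c94 9f9992 9f9b93 9e9992
226 43434a 46464c 3b3b3f 2f3033 3a393e 6b6965 908c87 a19d95 a09c94
228 45454a 45454a 47474c 46474c 43454a 44454b 414348 454445 87857e
230 48484c 45454a 4e4c4f e8b3c0 da8490 9b6870 394045 44464b 39393d
232 46464b 686363 bbada6 f7a7b5 f5a8b7 f7aabb f8a8b3 7f7978 43454a
234 434348 666362 f3eee8 dcd0c8 ecc1c2 f2bcc4 ebc3c3 fffdf8 414347
236 bbb7b4 656262 948d88 b8aca5 f8f5f3 f4f1ed f8f8f7 dbcfd0 44454a
238 f3f1ef 967a67 847c76 cfc8c2 e1ded8 edebe6 f4f3f0 87878a 45454a
240 e4dfda 81532f 9d6339 a16539 b67d51 c38963 bd743e 594a45 45474c
242 afa29a 8b5b37 ab6e3f bf7a4a d98e57 db8e52 d8884e b57246 414247
244 5f4a3a 6a4429 875834 af7042 c9824f d0864f c97d46 d6b7a2 cbc6c4
246 2c415d 604742 8b5831 9d6439 ae6e3f b87542 ba7441 e8e4e2 f1efed
248 5c646e 2f4c70 3c547a 6d637a 796b85 75708f 687ba2 c2b9b4 f3f1ef
250 898581 8e8e8d 9c9fa9 8394b1 7a95bd 93a6c9 959eaf 767270 cec7c4
252 f1eeec d9d3cf cec7c1 c9bfb7 f6f1e8 bcb4a9 a7a19a 92908c a8a5a2
254 efece9 f0eeeb efedea f1eeec f1efed d3cdcb a6a19e a8a4a0 aba5a3
256 84817e c8c2be eeebe8 f0eeeb efecea f0eeec f3f0ef d5d0cb a8a3a1
258 85817f 84807e 83807d ccc5c0 eeebe8 f0edec efedea f1efed ddd8d5
260 84817e 84827f 85817f 858180 84807e cbc5c0 eeebe9 efedea f0edeb
```

The pink cap stands at the same height as its neighbours (116.6 mm against 115.5 and 116.2 mm) and in line with them. The hood is still open and the arm is clear, so I hand in.

```bash
python3 -c "
from h import *
print(arm.sign_off())"
```

```text
the job is handed in; nothing more can be done
None
```

The job is handed in at about 30 s of the 67 s: tab pushed aside, hood swung up to about 1.74 rad and still standing there, amber vial in the middle well with its cap level with its neighbours, and the highest force I read was about 12 N.

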